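# Check the two brake levers of a trolley handlebar

### The arm

A 6-joint arm with a two-finger parallel gripper is mounted at the origin on a cart in front of the work surface, level with it; the furniture and walls round the work are solid. World frame = base frame: x ahead of the robot, y to its left, z up, the work surface at z = 0. Lengths are in mm, angles in rad, forces in N, time in s.
With the tool pointing down it reaches from about 300 to 850 mm from the base axis. Payload 4.2 kg.
Tool frame: the origin (TCP) lies at the very end of the fingers, on their centre line; the grasp point (between the pads) lies 19 mm behind it (hold_point_z is the distance from the TCP to the grasp point, in mm); z points along the fingers, y is the line along which they close (so a half turn about z gives the same grasp; the last joint's range is limited). The gripper opens to 91 mm and grips with 3 to 60 N. Pads are 32 mm wide; open, the fingers measure 118 mm over their backs; the gripper's body (76 mm by 178 mm) begins 60 mm behind the grasp point.
Start: joints at [1.1, 0.32, 1.565, -0, 1.257, -0.02], TCP at [250.524, 517.572, 213.976] pointing down, gripper open.
Joint ranges: [-3.11, 3.11], [-0.84, 2.01], [0.21, 2.61], [-1.34, 4.49], [0.05, 2.63], [-2.56, 2.56]. Speed limits (rad/s): [2.57, 2.57, 3.14, 3.14, 3.14, 3.14].

### API

Orientations are given as a 3x3 rotation matrix whose columns are the frame's x, y, z axes.
In Python, from workcell import state, capture, hand_in, hold_point_z gives the robot as it stands.
- The arm moves only by the tool move_arm, never from a script. Its argument "increments" is a list of rows, each a list of 5 numbers: the gripper command: -1 is fully open, 1 is shut, values between are in proportion, then the shift along the tool's x, y, z scaled (see below), then the turn about the tool's z scaled (see below). In form: [[gripper, tx, ty, tz, yaw], ...]. A call has 1 to 8 rows; each row shifts and turns the commanded pose from where the row before left it, along the tool's axes as they then stand; what a row does not reach is not made up. The controller multiplies each number of a shift by 0.025 m and each number of a turn by 2 pi rad. A row lasts 1/12 s, in which the tool goes at most 41.7 mm and 7.16 degrees, less where a joint would pass 70% of its speed; a pose out of reach is approached as far as the arm can. A call with a number of a shift or a turn outside -1 to 1 is refused whole. A call with a gripper value outside its range is refused whole. The fingers move at their own pace and stop on an object; "grip_force" is the grip in N (left out, the last holds). Time passes only in rows, so rows that do not move let the fingers close. It gives the time, the measured TCP pose, the force, the opening and the grip force at its end, in the units of the state.
- state(): the state, without advancing time (a new reading comes with each control period).
- capture(name): name is "side" or "top"; returns a dict with "color" (384x512x3 uint8, blue, green, red), "fx", "fy", "cx", "cy" (pixels), "camera_from_world" (4x4, takes a point from world to camera coordinates). Camera axes: x right, y down, z forward; pixel columns grow to the right and rows downward; lengths in mm; the calibration is good to about 2 mm. A picture is of the moment at which its call begins. There is no depth.
- hand_in(): hands the job in; it is judged then, once.
The state is a dict: "time": time; "joints": joint angles; "qvel": joint speeds; "tau": joint torques, N m; "eef_pos": TCP position; "tool_rot": TCP orientation; "ft_force": force on the tool from outside, world axes, zero at the start; "torque": the same for the moment, N m; "opening": finger opening in mm; "gripper_force": force on a finger pad.
Only numpy, scipy, OpenCV 4.12 (cv2) and the standard library are available. Lean on these libraries where they do the work, as an engineer would, in place of code of your own. Each camera call takes 0.05 s, during which the arm holds its last target. There are 200 camera calls.

### The job

Check both brake levers of the trolley handlebar on the service stand, pressing each with the outside of the fingers only and grasping nothing: press the red lever (on the robot's left) in towards the bar until it comes firmly up against its stop, short of the bar, hold it there for about a second, and let it spring fully back out. Then press the blue lever (right) in the same way and finish while still holding it firmly against its stop, so that its gap to the bar can be measured. Do not use force beyond a firm push, do not touch the handlebar, and leave the things standing around where they are.

Things in the scene. Friction and masses are not known exactly. Their poses are not given: they have to be found in the camera images.
- stand: service stand fixed to the worktop: grey base plate 100 (x) x 150 (y) mm with its top at 13 mm, round post, clamp block 36 mm high around the bar. Origin: centre of the underside. Its +x axis points from the levers to the bar (the way they are pressed, away from the robot), +y to the red lever's side, z up; it stands turned by -0.2 to 0.35 rad about z
- bar: handlebar with black rubber grips and dark lever brackets, 300 mm long along its own y axis, 32 mm thick at most, level; origin at its middle, on its axis, 100 mm above the worktop, straight above the stand's origin; axes as the stand's
- left_lever (a joint): red lever, swinging about a vertical pin 36 mm before (-x) and 37 mm to the left (+y) of the bar's middle: 0 rad sprung out, grows as it is pressed towards the bar, hard stop at 0.32 rad with some 10 mm left to the bar. A light return spring, pressed at left_press, needs about 0.8 N at the start and, with the rubbing of the finger along the blade, 2 to 3.5 N just before the stop; beyond that the lever is rigid. Let go, it swings back out by itself within half a second
- right_lever (a joint): blue lever, the mirror image at the bar's right (-y) end: 0 rad out, hard stop at 0.32 rad, same spring; its pin is 36 mm before and 37 mm to the right of the bar's middle
- left_press (a point): point to press on the red lever: on the front (robot-side) face of its blade, at mid-height (100 mm above the worktop), 80 mm outward and 37 mm forward (towards the robot) of the pin; it turns with the lever, 27 mm inward from out to stop. The red blade is 10 mm thick, 16 mm high, 78 mm long, reaching from 53 mm inward of this point to 25 mm outward of it, and ends in an 18 mm ball
- right_press (a point): the same point on the blue lever, which has the same sizes
- left_blade: the red blade with its ball (rides on the left lever); origin on the lever's pin
- right_blade: the blue blade with its ball (rides on the right lever); origin on the lever's pin
- glass_beaker: bystander: small clear beaker, 60 mm wide, 72 mm high, in front of the blue lever; origin under its centre
- jar_d: bystander: white jar with red lid, 33 mm wide, 44 mm high, in front of the stand; origin under its centre
- dropper_bottle: bystander: amber dropper bottle, 33 mm wide, 100 mm high, close behind the bar; origin under its centre
- bench_brush: bystander: wooden brush, 33 x 163 x 11 mm, lying near the front edge; origin under its centre
- jar_a: bystander: white jar with blue lid, 47 mm wide, 60 mm high, right of the stand (another such jar and a wash bottle beyond it stand fixed); origin under its centre

How it is judged:
By the outcome, as a careful person would: the job done as asked, in the order asked, and still so for the second after the job is handed in, while the arm keeps its last pose, push and grip.
It also fails if it takes over 64 s, if anything falls off the work surface, if the arm or the gripper's body presses on something with over 40 N, if the wrist force passes 120 N, or if a joint passes its speed limit or range.

## Working session

There is one attempt and no reset: what is moved stays moved. The work goes in short steps, Python scripts to look and compute and a tool call to move; the robot and the scene stay as the last step left them, time stands still between calls to the robot, and variables do not carry over. Pictures are saved under pics/ and viewed, at most 10 in all, crops included, and the job is handed in when it is done.

Besides the shell and the picture viewer there is one more tool, called after "Request:" as name([rows], argument=value, ...), one row to a line, values as JSON. move_arm: Moves the arm, as the interface text tells. Its arguments: {"type":"object","properties":{"increments":{"type":"array"},"grip_force":{"type":"number"}},"required":["increments"]}

```bash
mkdir -p pics
python3 - <<'E'
from workcell import *
import cv2,numpy as np
s=state();print({k:np.round(v,3).tolist() for k,v in s.items()})
for n in("top","side"):
    c=capture(n);cv2.imwrite(f"pics/{n}0.png",cv2.resize(c["color"],(800,600),interpolation=cv2.INTER_CUBIC))
    print(n,c["fx"],c["fy"],c["cx"],c["cy"],np.round(c["camera_from_world"],4).tolist())
E
```

```text
{'time': 0.0, 'joints': [1.1, 0.32, 1.566, -0.0, 1.257, -0.02], 'qvel': [-0.001, 0.001, 0.001, 0.002, -0.0, -0.001], 'tau': [0.001, -41.247, -23.198, 0.073, 0.046, -0.0], 'eef_pos': [250.293, 517.114, 213.137], 'tool_rot': [[-0.9, 0.436, -0.001], [0.436, 0.9, -0.002], [0.0, -0.002, -1.0]], 'ft_force': [-0.005, -0.431, -0.098], 'torque': [0.024, -0.006, -0.019], 'gripper_force': 0.0, 'opening': 90.963}
top 349.52722084947527 349.52722084947527 257.8393755181748 191.12661669810794 [[-0.0015, -1.0, -0.0012, -292.7409], [-0.9987, 0.0016, -0.0503, 433.2931], [0.0503, 0.0011, -0.9987, 947.1483], [0.0, 0.0, 0.0, 1.0]]
side 398.7700488002912 398.7700488002912 255.94052582960197 193.84542234260843 [[-0.9802, -0.1981, 0.0056, 386.7573], [-0.0828, 0.3833, -0.9199, 255.2324], [0.1801, -0.9021, -0.3921, 603.0756], [0.0, 0.0, 0.0, 1.0]]
```

View pics/top0.png

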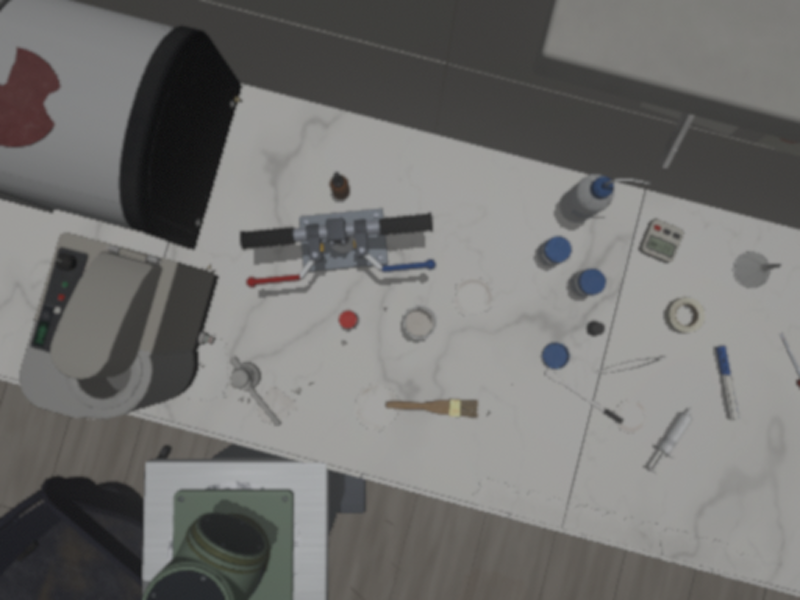

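View pics/side0.png

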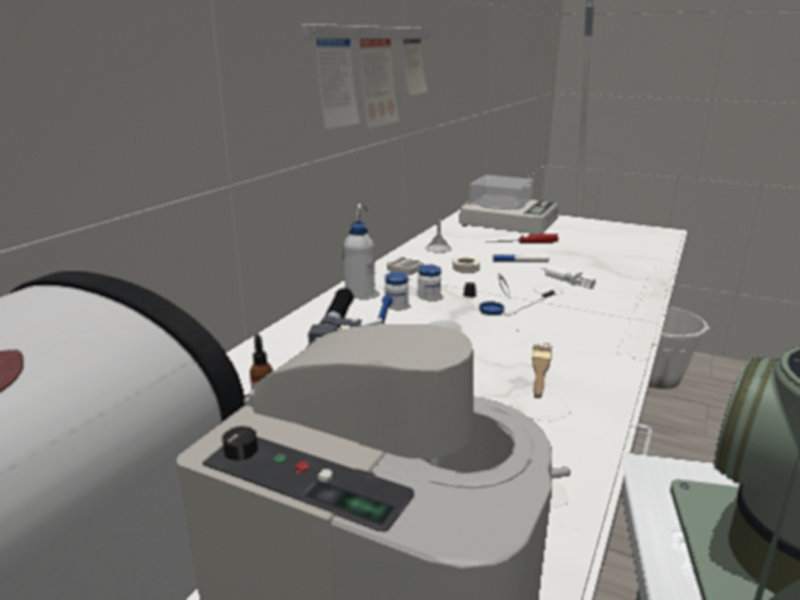

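The top view shows the bar from (241,241) to (432,222), the red ball at (251,282), the blue ball at (431,265) and the beaker at (418,323). The levers are hidden in the side view. I'll enlarge a crop of the stand.

Run:
```python
from workcell import *
import cv2,numpy as np
c=capture("top");a=c["color"][110:230,140:300]
a=cv2.convertScaleAbs(a,alpha=1.4)
cv2.imwrite("pics/crop1.png",cv2.resize(a,(800,600),interpolation=cv2.INTER_CUBIC))
```

```text
(no output)
```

View pics/crop1.png

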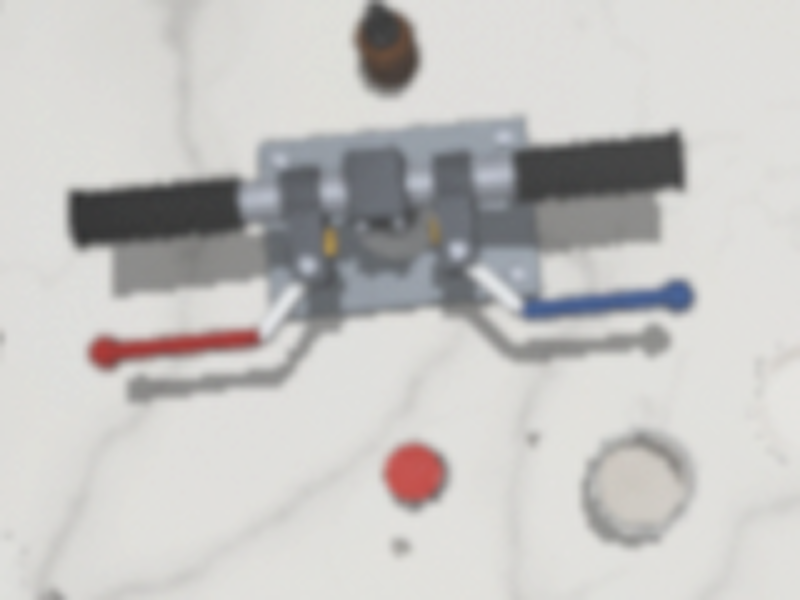

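The crop (5x, offset 140,110) shows the bar ends at (72,217) and (684,160), the balls at (105,352) and (680,296), the jar lid at (414,474), the beaker at about (638,490) and the dropper at (387,50).

```bash
cat > h.py <<'E'
from workcell import *
import numpy as np
def px2w(c,u,v,z):
    T=np.array(c["camera_from_world"]);R,t=T[:3,:3],T[:3,3]
    o=-R.T@t;d=R.T@np.array([(u-c["cx"])/c["fx"],(v-c["cy"])/c["fy"],1])
    return o+d*(z-o[2])/d[2]
E
python3 - <<'E'
from h import *
c=capture("top");P={}
for n,u,v,z in [("L",72,217,100),("R",684,160,100),("bl",105,352,100),("br",680,296,100),("jar",414,474,44),("beakTop",640,485,72),("beakBot",630,500,0),("drop",375,10,100),("dropb",390,65,30)]:
    P[n]=px2w(c,140+u/5-.4,110+v/5-.4,z);print(n,P[n].round(1))
m=(P["L"]+P["R"])/2;d=P["L"]-P["R"];print("mid",m,"len",np.linalg.norm(d))
y=d/np.linalg.norm(d);x=np.array([y[1],-y[0],0]);print("yaw",np.arctan2(x[1],x[0]))
for n in P: print(n,"stand frame",((P[n]-m)@x).round(1),((P[n]-m)@y).round(1))
for n,lx,ly in[("lp",-73,117),("rp",-73,-117)]: print(n,(m+lx*x+ly*y).round(1))
E
```

```text
L [524.2 -34.1 100. ]
R [ 552.4 -340.2  100. ]
bl [456.5 -51.5 100. ]
br [ 484.  -337.9  100. ]
jar [ 396.2 -199.8   44. ]
beakTop [ 390.1 -318.4   72. ]
beakBot [ 382.2 -314.8    0. ]
drop [ 628.7 -185.1  100. ]
dropb [ 618.2 -184.6   30. ]
mid [ 538.26255638 -187.14107079  100.        ] len 307.32793171459224
yaw 0.0918693111427264
L stand frame -0.0 153.7
R stand frame 0.0 -153.7
bl stand frame -69.0 142.6
br stand frame -67.9 -145.1
jar stand frame -142.6 0.4
beakTop stand frame -159.6 -117.1
beakBot stand frame -167.1 -112.8
drop stand frame 90.2 -6.3
dropb stand frame 79.8 -4.8
lp [454.8 -77.3 100. ]
rp [ 476.3 -310.3  100. ]
```

Run:
```python
from h import *
import cv2
t=capture("top");s=capture("side");k=.64
def ln(c,p):
    a=px2w(c,p[0]*k,p[1]*k,0);b=px2w(c,p[0]*k,p[1]*k,300);d=b-a;return a,d/np.linalg.norm(d)
for n,pt,ps in[("knob",(66,257),(240,440)),("disp",(45,345),(365,505)),("lidfront",(80,405),(472,350)),("drum edge",(195,245),(240,400)),("dropper",(336,178),(258,340))]:
    a,d=ln(t,pt);b,e=ln(s,ps)
    q=np.linalg.lstsq(np.c_[d,-e],b-a,rcond=None)[0];print(n,(a+d*q[0]).round(),(b+e*q[1]).round())
```

```text
knob [483. 180. 203.] [477. 179. 202.]
disp [359. 214. 192.] [375. 217. 193.]
lidfront [285. 118. 265.] [319. 122. 263.]
drum edge [510.  27. 131.] [547.  39. 141.]
dropper [ 626. -185.   88.] [ 629. -184.   89.]
```

Request:
move_arm([
  [1,0,0,-1,0],
  [1,0,0,-1,0.01],
  [1,0,0,-1,0.018],
  [1,0,0,-1,0.018],
  [1,0,0,-1,0.018],
  [1,0,0,-1,0.018],
  [1,0,0,-1,0.018],
  [1,0,0,0,0.018],
], grip_force=20)

```text
time: 0.97
eef_pos: [251.2, 518.9, 394.5]
tool_rot: [[-0.364, 0.931, 0.004], [0.931, 0.364, 0.009], [0.007, 0.007, -1.0]]
ft_force: [-0.6, -0.4, 0.4]
opening: 40.8
gripper_force: 0.0
```

Request:
move_arm([
  [1,0,0,0,0.018],
  [1,0,0,0,0.018],
  [1,0,0,0,0.0096],
  [1,0,0,0,0],
])

```text
time: 1.3
eef_pos: [250.5, 517.5, 388.9]
tool_rot: [[-0.091, 0.996, 0.0], [0.996, 0.091, -0.0], [-0.0, 0.0, -1.0]]
ft_force: [0.8, 0.5, 0.6]
opening: 14.3
gripper_force: 0.0
```

Request:
move_arm([
  [1,-1,0.195,0,0],
  [1,-1,0.195,0,0],
  [1,-1,0.195,0,0],
  [1,-1,0.195,0,0],
  [1,-1,0.195,0,0],
  [1,-1,0.195,0,0],
  [1,-1,0.195,0,0],
  [1,-1,0.195,0,0],
])

```text
time: 1.97
eef_pos: [307.8, 320.7, 389.0]
tool_rot: [[-0.094, 0.996, 0.0], [0.996, 0.094, 0.0], [0.0, 0.0, -1.0]]
ft_force: [0.4, -0.3, 0.7]
opening: 0.4
gripper_force: 0.0
```

Request:
move_arm([
  [1,-1,0.195,0,0],
  [1,-1,0.195,0,0],
  [1,-1,0.195,0,0],
  [1,-1,0.195,0,0],
  [1,-1,0.195,0,0],
  [1,-1,0.195,0,0],
  [1,-1,0.195,0,0],
  [1,-1,0.195,0,0],
])

```text
time: 2.63
eef_pos: [364.9, 125.2, 389.1]
tool_rot: [[-0.094, 0.996, 0.0], [0.996, 0.094, 0.0], [0.0, 0.0, -1.0]]
ft_force: [0.9, -0.2, 0.3]
opening: 0.4
gripper_force: 0.0
```

Request:
move_arm([
  [1,-1,0.195,0,0],
  [1,-1,0.195,0,0],
  [1,-1,0.195,0,0],
  [1,-1,0.195,0,0],
  [1,-1,0.195,0,0],
  [1,-1,0.195,0,0],
  [1,-1,0.195,0,0],
  [1,-1,0.195,0,0],
])

```text
time: 3.3
eef_pos: [422.2, -70.4, 389.0]
tool_rot: [[-0.094, 0.996, 0.0], [0.996, 0.094, 0.0], [0.0, 0.0, -1.0]]
ft_force: [0.3, 0.7, -0.1]
opening: 0.1
gripper_force: 0.0
```

Request:
move_arm([
  [1,-0.2,0,0,0],
  [1,0,0,0,0],
  [1,0,0,0,0],
  [1,0,0,0,0],
])

```text
time: 3.63
eef_pos: [422.3, -73.2, 389.1]
tool_rot: [[-0.093, 0.996, 0.0], [0.996, 0.093, 0.001], [0.001, 0.0, -1.0]]
ft_force: [-0.0, 0.2, 0.1]
opening: 0.5
gripper_force: 0.0
```

Request:
move_arm([
  [1,0,0,1,0],
  [1,0,0,1,0],
  [1,0,0,1,0],
  [1,0,0,1,0],
  [1,0,0,1,0],
  [1,0,0,1,0],
  [1,0,0,1,0],
  [1,0,0,1,0],
])

```text
time: 4.3
eef_pos: [422.5, -72.8, 188.2]
tool_rot: [[-0.094, 0.996, 0.001], [0.996, 0.094, 0.0], [0.0, 0.001, -1.0]]
ft_force: [0.3, 0.1, -0.4]
opening: 0.8
gripper_force: 0.0
```

Request:
move_arm([
  [1,0,0,1,0],
  [1,0,0,1,0],
  [1,0,0,0.8,0],
  [1,0,0,0.8,0],
  [1,0,0,0.5,0],
  [1,0,0,0,0],
  [1,0,0,0,0],
])

```text
time: 4.88
eef_pos: [422.5, -73.2, 86.5]
tool_rot: [[-0.094, 0.996, -0.001], [0.996, 0.094, 0.0], [0.0, -0.001, -1.0]]
ft_force: [0.1, 0.6, 0.2]
opening: 0.6
gripper_force: 0.0
```

Run:
```python
from workcell import *
import cv2
c=capture("top");a=cv2.convertScaleAbs(c["color"][110:230,140:300],alpha=1.4)
cv2.imwrite("pics/crop2.png",cv2.resize(a,(800,600),interpolation=cv2.INTER_CUBIC))
```

```text
(no output)
```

View pics/crop2.png

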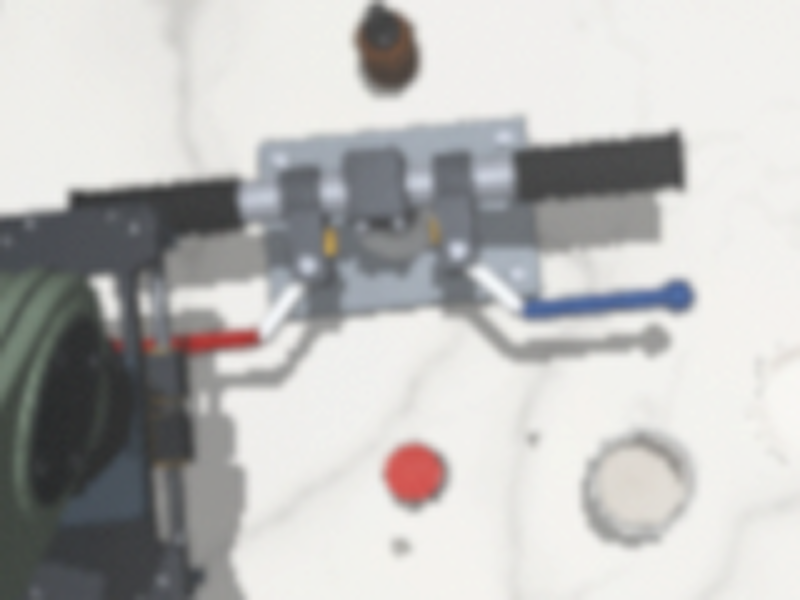

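The view shows the gripper over the red lever, whose blade is still at its rest line, and nothing else has moved. Now I press slowly.

Request:
move_arm([
  [1,0,0.2,0,0],
  [1,0,0.2,0,0],
  [1,0,0.1,0,0],
  [1,0,0.1,0,0],
  [1,0,0.1,0,0],
  [1,0,0.1,0,0],
  [1,0,0,0,0],
])

```text
time: 5.52
eef_pos: [442.8, -72.2, 86.4]
tool_rot: [[-0.092, 0.996, -0.0], [0.996, 0.092, 0.0], [0.0, -0.0, -1.0]]
ft_force: [-0.8, -1.2, -0.3]
opening: 0.6
gripper_force: 0.3
```

Request:
move_arm([
  [1,0,0.1,0,0],
  [1,0,0.1,0,0],
  [1,0,0,0,0],
])

```text
time: 5.77
eef_pos: [447.8, -71.8, 86.4]
tool_rot: [[-0.092, 0.996, -0.0], [0.996, 0.092, 0.0], [0.0, -0.0, -1.0]]
ft_force: [-1.1, 0.4, -0.5]
opening: 0.5
gripper_force: 0.4
```

Request:
move_arm([
  [1,0,0.1,0,0],
  [1,0,0.1,0,0],
  [1,0,0,0,0],
])

```text
time: 6.02
eef_pos: [452.3, -71.0, 86.2]
tool_rot: [[-0.092, 0.996, -0.001], [0.996, 0.092, 0.001], [0.001, -0.001, -1.0]]
ft_force: [-3.0, 2.2, 0.9]
opening: 0.5
gripper_force: 1.3
```

Request:
move_arm([
  [1,0,0.1,0,0],
  [1,0,0.1,0,0],
  [1,0,0,0,0],
])

```text
time: 6.27
eef_pos: [457.6, -70.6, 86.3]
tool_rot: [[-0.092, 0.996, -0.0], [0.996, 0.092, 0.001], [0.001, -0.0, -1.0]]
ft_force: [-3.6, 2.6, 0.4]
opening: 0.6
gripper_force: 1.7
```

Request:
move_arm([
  [1,0,0.08,0,0],
  [1,0,0,0,0],
])

```text
time: 6.43
eef_pos: [459.6, -70.5, 86.3]
tool_rot: [[-0.092, 0.996, -0.0], [0.996, 0.092, 0.0], [0.0, -0.0, -1.0]]
ft_force: [-2.8, 3.4, -1.4]
opening: 0.5
gripper_force: 1.8
```

Request:
move_arm([
  [1,0,0.08,0,0],
  [1,0,0,0,0],
])

```text
time: 6.6
eef_pos: [461.5, -70.3, 86.3]
tool_rot: [[-0.092, 0.996, -0.0], [0.996, 0.092, 0.0], [0.001, -0.0, -1.0]]
ft_force: [-3.3, 2.6, -0.7]
opening: 0.4
gripper_force: 1.9
```

Request:
move_arm([
  [1,0,0.05,0,0],
  [1,0,0,0,0],
])

```text
time: 6.77
eef_pos: [462.5, -70.1, 86.3]
tool_rot: [[-0.092, 0.996, -0.001], [0.996, 0.092, 0.001], [0.001, -0.001, -1.0]]
ft_force: [-3.6, 4.1, -0.9]
opening: 0.1
gripper_force: 2.1
```

Request:
move_arm([
  [1,0,0.05,0,0],
  [1,0,0,0,0],
])

```text
time: 6.93
eef_pos: [463.7, -69.9, 86.3]
tool_rot: [[-0.092, 0.996, -0.001], [0.996, 0.092, 0.001], [0.001, -0.001, -1.0]]
ft_force: [-3.0, 4.4, 0.8]
opening: 0.6
gripper_force: 2.2
```

Request:
move_arm([
  [1,0,0.05,0,0],
  [1,0,0,0,0],
])

```text
time: 7.1
eef_pos: [464.8, -69.7, 86.3]
tool_rot: [[-0.092, 0.996, -0.001], [0.996, 0.092, 0.001], [0.001, -0.001, -1.0]]
ft_force: [-4.8, 5.0, 0.3]
opening: 0.8
gripper_force: 2.3
```

Request:
move_arm([
  [1,0,0.05,0,0],
  [1,0,0,0,0],
])

```text
time: 7.27
eef_pos: [465.0, -69.6, 86.2]
tool_rot: [[-0.092, 0.996, -0.003], [0.996, 0.092, 0.001], [0.001, -0.003, -1.0]]
ft_force: [-5.7, 4.8, 1.9]
opening: 0.5
gripper_force: 3.4
```

Request:
move_arm([
  [1,0,0.04,0,0],
  [1,0,0,0,0],
])

```text
time: 7.43
eef_pos: [465.2, -69.5, 86.1]
tool_rot: [[-0.092, 0.996, -0.005], [0.996, 0.092, 0.001], [0.001, -0.005, -1.0]]
ft_force: [-7.1, 4.0, 3.9]
opening: 0.3
gripper_force: 4.2
```

Request:
move_arm([
  [1,0,0.04,0,0],
  [1,0,0,0,0],
])

```text
time: 7.6
eef_pos: [465.5, -69.4, 86.1]
tool_rot: [[-0.092, 0.996, -0.007], [0.996, 0.092, 0.001], [0.002, -0.006, -1.0]]
ft_force: [-8.8, 3.6, 4.2]
opening: 0.5
gripper_force: 5.1
```

Request:
move_arm([
  [1,0,0.05,0,0],
  [1,0,0.03,0,0],
  [1,0,0,0,0],
  [1,0,0,0,0],
  [1,0,0,0,0],
  [1,0,0,0,0],
  [1,0,0,0,0],
  [1,0,0,0,0],
])

```text
time: 8.27
eef_pos: [465.8, -69.3, 86.0]
tool_rot: [[-0.092, 0.996, -0.01], [0.996, 0.092, 0.001], [0.002, -0.01, -1.0]]
ft_force: [-13.4, 2.4, 6.2]
opening: 0.4
gripper_force: 6.7
```

Run:
```python
from workcell import *
import cv2
c=capture("top");a=cv2.convertScaleAbs(c["color"][130:190,140:220],alpha=1.4)
cv2.imwrite("pics/crop3.png",cv2.resize(a,(800,600),interpolation=cv2.INTER_CUBIC))
```

```text
(no output)
```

View pics/crop3.png

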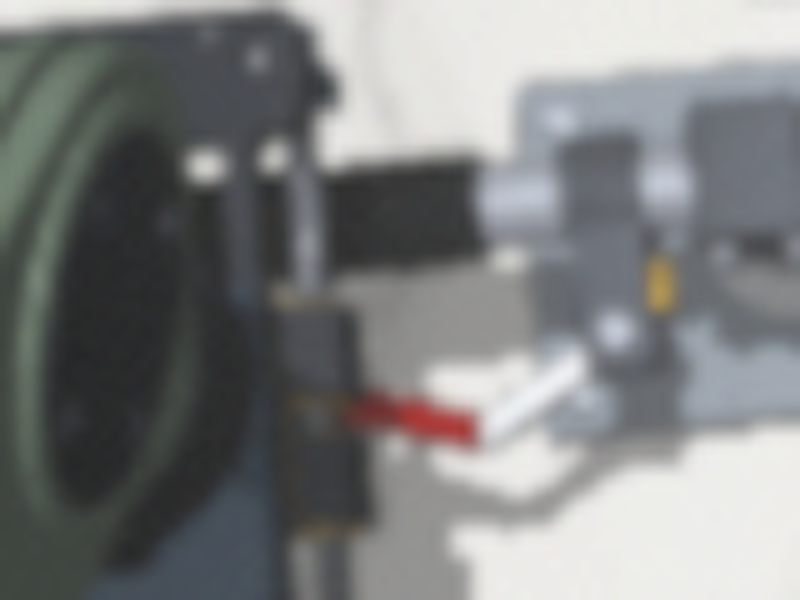

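The red blade is tilted in by about 0.3 rad, from (480,432) to (345,405). It is against its stop and clear of the bar. I'll hold briefly, then release.

Request:
move_arm([
  [1,0,0,0,0],
  [1,0,0,0,0],
  [1,0,-0.3,0,0],
  [1,0,-0.4,0,0],
  [1,0,-0.4,0,0],
  [1,0,-0.4,0,0],
  [1,0,-0.4,0,0],
  [1,0,0,0,0],
])

```text
time: 8.98
eef_pos: [421.0, -74.2, 86.5]
tool_rot: [[-0.092, 0.996, -0.001], [0.996, 0.092, -0.0], [0.0, -0.001, -1.0]]
ft_force: [-1.5, -1.0, -1.3]
opening: 0.5
gripper_force: 0.0
```

Request:
move_arm([
  [1,0,0,0,0],
  [1,0,0,0,0],
  [1,0,0,0,0],
  [1,0,0,0,0],
  [1,0,0,0,0],
])

```text
time: 9.4
eef_pos: [423.6, -74.0, 86.4]
tool_rot: [[-0.092, 0.996, 0.0], [0.996, 0.092, 0.0], [0.0, 0.0, -1.0]]
ft_force: [-0.3, -0.5, -0.0]
opening: 0.4
gripper_force: 0.0
```

Request:
move_arm([
  [1,0,0,-0.9,0],
  [1,0,0,-0.9,0],
  [1,0,0,-0.7,0],
  [1,-1,0,0,0],
  [1,-1,0,0,0],
  [1,-1,0,0,0],
  [1,-1,0,0,0],
  [1,-1,0,0,0],
])

```text
time: 10.07
eef_pos: [434.8, -199.7, 148.9]
tool_rot: [[-0.092, 0.996, 0.0], [0.996, 0.092, 0.0], [0.0, 0.0, -1.0]]
ft_force: [-0.8, -1.0, -0.1]
opening: 0.7
gripper_force: 0.0
```

Request:
move_arm([
  [1,-1,0,0,0],
  [1,-1,0,0,0],
  [1,-1,0,0,0],
  [1,-1,0,0,0],
  [1,-0.8,0,0,0],
  [1,0,0,0,0],
  [1,0,0,0,0],
  [1,0,0,0,0],
])

```text
time: 10.73
eef_pos: [445.4, -317.2, 148.5]
tool_rot: [[-0.092, 0.996, -0.001], [0.996, 0.092, 0.001], [0.001, -0.001, -1.0]]
ft_force: [0.1, 0.1, -0.2]
opening: 0.3
gripper_force: 0.0
```

Run:
```python
from workcell import *
import cv2
c=capture("top");a=cv2.convertScaleAbs(c["color"][110:230,140:300],alpha=1.4)
cv2.imwrite("pics/crop4.png",cv2.resize(a,(800,600),interpolation=cv2.INTER_CUBIC))
```

```text
(no output)
```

View pics/crop4.png

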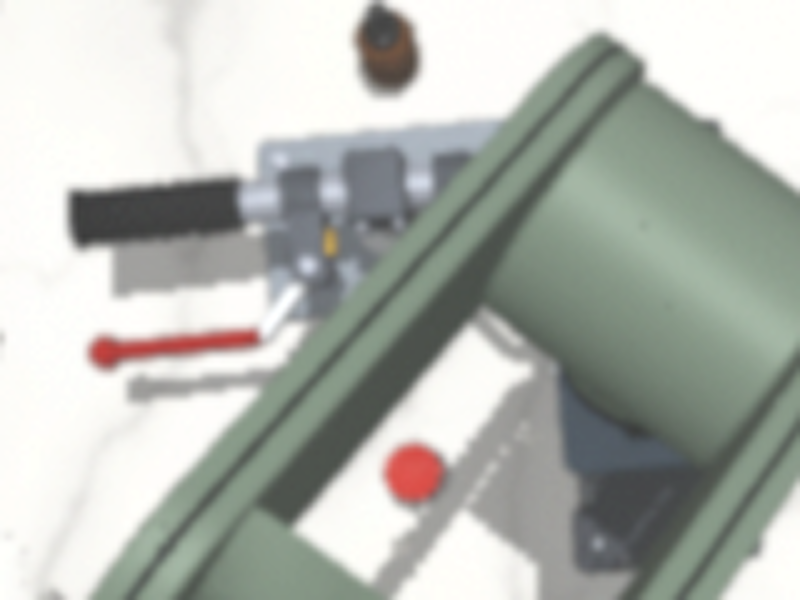

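The red lever is fully back out, with its ball again at (105,352), and the jar and dropper have not moved. Next I lower beside the blue lever.

Request:
move_arm([
  [1,0,0,0.8,0],
  [1,0,0,0.8,0],
  [1,0,0,0.6,0],
  [1,0,0,0.28,0],
  [1,0,0,0,0],
  [1,0,0,0,0],
])

```text
time: 11.28
eef_pos: [445.9, -317.5, 87.3]
tool_rot: [[-0.093, 0.996, 0.0], [0.996, 0.093, 0.0], [0.0, 0.0, -1.0]]
ft_force: [0.6, -0.1, -0.3]
opening: 0.3
gripper_force: 0.0
```

Request:
move_arm([
  [1,0,0.2,0,0],
  [1,0,0.2,0,0],
  [1,0,0.1,0,0],
  [1,0,0.1,0,0],
  [1,0,0.1,0,0],
  [1,0,0.1,0,0],
  [1,0,0,0,0],
])

```text
time: 11.87
eef_pos: [466.0, -316.2, 86.9]
tool_rot: [[-0.092, 0.996, 0.0], [0.996, 0.092, 0.0], [0.0, 0.0, -1.0]]
ft_force: [0.2, 0.3, 0.2]
opening: 0.5
gripper_force: 0.3
```

Request:
move_arm([
  [1,0,0.1,0,0],
  [1,0,0.1,0,0],
  [1,0,0.1,0,0],
  [1,0,0.1,0,0],
  [1,0,0,0,0],
])

```text
time: 12.28
eef_pos: [475.9, -315.7, 86.9]
tool_rot: [[-0.092, 0.996, 0.0], [0.996, 0.092, -0.001], [-0.001, 0.0, -1.0]]
ft_force: [-2.2, -2.4, -0.3]
opening: 0.4
gripper_force: 1.4
```

Request:
move_arm([
  [1,0,0.1,0,0],
  [1,0,0.1,0,0],
  [1,0,0,0,0],
])

```text
time: 12.53
eef_pos: [480.9, -315.3, 87.0]
tool_rot: [[-0.092, 0.996, 0.0], [0.996, 0.092, -0.001], [-0.001, 0.0, -1.0]]
ft_force: [-2.1, -3.9, 0.4]
opening: 0.5
gripper_force: 1.9
```

Request:
move_arm([
  [1,0,0.1,0,0],
  [1,0,0.06,0,0],
  [1,0,0,0,0],
])

```text
time: 12.78
eef_pos: [484.7, -315.0, 87.0]
tool_rot: [[-0.092, 0.996, 0.0], [0.996, 0.092, -0.001], [-0.001, 0.0, -1.0]]
ft_force: [-1.5, -5.2, 0.4]
opening: 0.4
gripper_force: 2.2
```

Request:
move_arm([
  [1,0,0.05,0,0],
  [1,0,0,0,0],
])

```text
time: 12.95
eef_pos: [485.9, -315.2, 87.0]
tool_rot: [[-0.092, 0.996, 0.0], [0.996, 0.092, -0.002], [-0.002, 0.0, -1.0]]
ft_force: [-3.5, -4.5, 0.7]
opening: 0.4
gripper_force: 2.4
```

Request:
move_arm([
  [1,0,0.05,0,0],
  [1,0,0,0,0],
])

```text
time: 13.12
eef_pos: [487.1, -315.0, 87.0]
tool_rot: [[-0.092, 0.996, 0.0], [0.996, 0.092, -0.001], [-0.001, 0.0, -1.0]]
ft_force: [-2.5, -5.0, -1.1]
opening: 0.7
gripper_force: 2.4
```

Request:
move_arm([
  [1,0,0.05,0,0],
  [1,0,0,0,0],
])

```text
time: 13.28
eef_pos: [488.0, -315.1, 87.0]
tool_rot: [[-0.093, 0.996, -0.0], [0.996, 0.093, -0.002], [-0.002, -0.001, -1.0]]
ft_force: [-3.0, -6.1, -0.3]
opening: 0.1
gripper_force: 2.9
```

Request:
move_arm([
  [1,0,0.05,0,0],
  [1,0,0,0,0],
])

```text
time: 13.45
eef_pos: [488.3, -315.1, 87.0]
tool_rot: [[-0.093, 0.996, -0.003], [0.996, 0.093, -0.002], [-0.002, -0.003, -1.0]]
ft_force: [-6.2, -7.1, 0.7]
opening: 0.8
gripper_force: 4.2
```

Request:
move_arm([
  [1,0,0.04,0,0],
  [1,0,0,0,0],
])

```text
time: 13.62
eef_pos: [488.6, -315.2, 87.0]
tool_rot: [[-0.093, 0.996, -0.004], [0.996, 0.093, -0.002], [-0.002, -0.004, -1.0]]
ft_force: [-8.3, -8.6, 2.2]
opening: 0.5
gripper_force: 5.2
```

Request:
move_arm([
  [1,0,0.04,0,0],
  [1,0,0.04,0,0],
  [1,0,0,0,0],
  [1,0,0,0,0],
])

```text
time: 13.95
eef_pos: [489.0, -315.2, 86.9]
tool_rot: [[-0.094, 0.996, -0.007], [0.996, 0.094, -0.002], [-0.001, -0.007, -1.0]]
ft_force: [-11.3, -8.2, 3.0]
opening: 0.6
gripper_force: 7.2
```

Request:
move_arm([
  [1,0,0.03,0,0],
  [1,0,0,0,0],
  [1,0,0,0,0],
  [1,0,0,0,0],
  [1,0,0,0,0],
  [1,0,0,0,0],
  [1,0,0,0,0],
  [1,0,0,0,0],
])

```text
time: 14.62
eef_pos: [489.1, -315.2, 86.9]
tool_rot: [[-0.094, 0.996, -0.008], [0.996, 0.094, -0.002], [-0.001, -0.008, -1.0]]
ft_force: [-12.5, -8.7, 4.0]
opening: 0.5
gripper_force: 7.9
```

Run:
```python
from workcell import *
import cv2,numpy as np
a=cv2.convertScaleAbs(capture("top")["color"][110:230,140:300],alpha=1.4)
b=capture("side")["color"][150:270,150:310]
b=cv2.convertScaleAbs(b,alpha=1.4)
cv2.imwrite("pics/c5.png",np.hstack([cv2.resize(i,(400,300),interpolation=cv2.INTER_CUBIC) for i in(a,b)]))
```

```text
(no output)
```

View pics/c5.png

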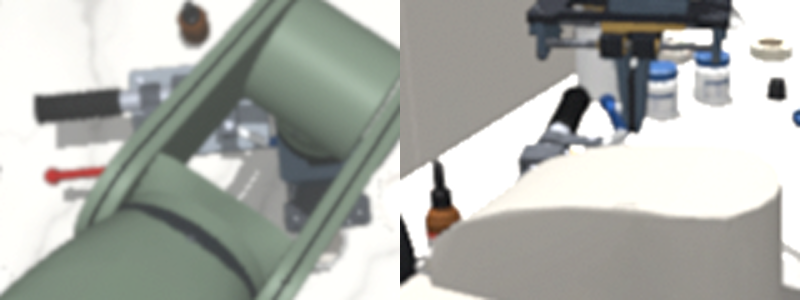

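The side half of the picture shows the fingers at (635,95) pressing the blue blade in, near (612,112), with a gap to the black grip. The red lever is out at (52,176), and the jars and dropper are where they were. The push is steady at about 13 N along the press direction, so I'm handing in.

```bash
python3 -c "
from workcell import *
print(hand_in())"
```

```text
the job is handed in; nothing more can be done
None
```

I pressed the red lever to its stop, held it there for about a second, and it sprang fully back out. The blue lever is now held firmly against its stop with about 13 N of push, and the job is handed in at about 15 s; I saw no contact with the handlebar and nothing I could see had moved, though the arm hid the beaker in the last pictures.

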